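Fold down the ratchet coin display at closing time

ROBOT

A 6-joint arm with a two-finger parallel gripper is mounted at the origin on the work surface. World frame = base frame: x ahead of the robot, y to its left, z up, the work surface at z = 0. Lengths are in m, angles in rad, forces in N, time in s.
With the tool pointing down it reaches from about 0.35 to 0.775 m from the base axis. Payload 5.5 kg.
Tool frame: the origin (TCP) lies at the very end of the fingers, on their centre line; the grasp point (between the pads) lies 19 mm behind it; z points along the fingers, y is the line along which they close (so a half turn about z gives the same grasp; the last joint's range is limited). The gripper opens to 85 mm and grips with 20 to 120 N. Pads are 22 mm wide; open, the fingers measure 114 mm over their backs; the gripper's body (76 mm by 85 mm) begins 54 mm behind the grasp point. The pads swing forward as they close: fully open they stand 13 mm farther back than shut.
Start: joints at [1.109, 0.313, 0.046, 1.304, 0, 1.431], TCP at [0.182, 0.546, 0.231] pointing down, gripper open.
Joint ranges: [-2.76, 2.76], [-0.86, 1.69], [-1.03, 1.26], [-2.2, 2.34], [-1.47, 1.5], [-3.14, 3.14]. Speed limits (rad/s): [2.57, 2.57, 3.14, 3.14, 3.14, 3.14].

INTERFACE

Orientations are given as a unit quaternion [w, x, y, z].
In Python, from workcell import env, cams, ticket, spotter gives the robot as it stands.
- The arm moves only by the tool jog_arm, never from a script. Its argument "increments" is a list that holds one entry, the list of rows, each a list of 7 numbers: the shift along the tool's x, y, z in units of 0.25 m (1.0 is 0.25 m), then the turn, a rotation vector about the tool's x, y, z in units of 180 degrees (1.0 is 180 degrees), then the closure in counts, from 0 (fully open) to 255 (shut). A call has 1 to 20 rows; each row shifts and turns the commanded pose from where the row before left it, along the tool's axes as they then stand; what a row does not reach is not made up. A row lasts 1/10 s, in which the tool goes at most 50 mm and 8.59 degrees, less where a joint would pass 70% of its speed; a pose out of reach is approached as far as the arm can. A call with a number of a shift or a turn outside -1 to 1 is refused whole. A call with a gripper value outside its range is refused whole. The fingers move at their own pace and stop on an object; "force" is the grip in N (left out, the last holds). Time passes only in rows, so rows that do not move let the fingers close. It gives the time, the measured TCP pose, the force, the opening and the grip force at its end, in the units of the state.
- env.get_state(): the state, without advancing time (a new reading comes with each control period).
- cams.read_camera(name): name is "scene" or "top" or "wrist"; returns a dict with "pixels" (400x640x3 uint8, red, green, blue), "fx", "fy", "cx", "cy" (pixels), "xyz" and "attitude" of the camera in the world; the wrist camera has in their place "mount" (4x4, takes a point from camera to tool coordinates, whose origin is the TCP and whose axes are the flange's). Camera axes: x right, y down, z forward; pixel columns grow to the right and rows downward; lengths in m; the calibration is good to about 2 mm. A picture is of the moment at which its call begins: read the wrist's pose just before it. There is no depth.
- ticket.hand_in(): hands the job in; it is judged then, once.
Trained networks look in the newest picture that a camera, given by its name, has taken for a name from the list of things; names that differ only in an ending like _2 or _b are one class to them, and where a whole thing is asked for, a point or a joint stands for the part that bears it (a point fixed in the world has none). Each returns a list of dicts, best first, with "conf" (0 to 1); they miss things now and then, are a little off and sometimes report something else, mostly with a low value. They report only what shows in the picture. A call takes as long as a camera call.
- spotter.find_in(target, camera): "uv" ([column, row] in pixels, amid what is visible of it).
- spotter.cut_out(target, camera): "region" (400x640 bool, what is visible of it) and "uv" ([column, row] in pixels, amid what is visible of it).
- spotter.landmark_of(target, camera): "uv" ([column, row] in pixels: a listed point, or the origin of a listed thing).
The state is a dict: "clock": time; "joint_pos": joint angles; "qvel": joint speeds; "tau": joint torques, N m; "tcp_pos": TCP position; "orientation": TCP orientation; "wrist_force": force on the tool from outside, world axes, zero at the start; "ft_torque": the same for the moment, N m; "finger_gap": finger opening in m; "grip_force": force on a finger pad.
Only numpy, scipy, OpenCV 4.12 (cv2) and the standard library are available. Lean on these libraries where they do the work, as an engineer would, in place of code of your own. Each camera call takes 0.05 s, during which the arm holds its last target. There are 200 camera calls.

TASK

It is closing time at the coin stall: fold the raised coin display board down flat on its stand. Press the thumb plate of the ratchet pawl down until the pawl snaps clear of the teeth and stays there, then push the free edge of the board steadily down, without slamming it, until the board lies fully flat. Only touch and push: do not lift the board up to its top stop, and leave the mortar, cup, loupe and teapot where they stand.

Things in the scene. Friction and masses are not known exactly. Their poses are not given: they have to be found in the camera images.
- stand: dark steel frame screwed to the table, 340 x 270 mm, turned differently each start. Origin on the table under its middle, z up, y along the board's hinge line. The board extends from the hinge towards -x; the ratchet (toothed sector, pawl) is beside the board's -y edge; the thumb plate points to +x beyond the hinge. Two 52 mm high posts carry the board when flat
- board_hinge (a point): fixed point on the board's hinge axis, midway across the board, 55 mm above the table, at stand x = +40 mm, y = 0; axes as the stand's. A toothed steel sector of 50 mm radius about this axis turns with the board, 133 mm off towards stand -y
- display_board (a joint): board angle, rad: 0 = flat and level, grows as the free edge rises; starts 0.42 to 0.85, stop 1.05. Wooden slab 240 mm wide, 14 mm thick, 15 to 220 mm from the hinge axis, coins fixed on felt. Counterbalanced on a stiff hinge: stays where left; with the pawl free about 3 N down at the free edge moves it. With the pawl in the teeth it can rise but sink at most one tooth, 0.16 rad
- board_edge (a point): place to push: on the board's top face, mid width, in the plain wooden border along the free edge, 205 mm from the hinge axis (15 mm from the free edge). At board angle a it lies -205 cos(a) + 11 sin(a) mm along stand x and 205 sin(a) + 11 cos(a) mm up from board_hinge. Its z axis is normal to the top face
- pawl (a joint): pawl angle, rad: 0 to 0.1 = hooked nose in the teeth (start), 0.5 = thrown fully clear. An over-centre spring snaps it either way from mid travel (0.25), so pressed past the middle it stays clear by itself. Needs about 3 N on the thumb plate, 5 N if the board loads the teeth
- pawl_pad (a point): centre of the top of the pawl's thumb plate, a steel plate 36 x 36 x 5 mm, about 120 mm above the table at the start, at stand x = +159 mm, y = -133 mm. Pressed down it turns about a pivot parallel to the hinge at stand x = +105 mm, 102 mm above the table, and ends about 93 mm above the table when the pawl is clear
- mortar: brass mortar, 72 mm across the rim and 66 mm high, loose beside the board, on the ratchet side; a bystander. Origin under its centre
- cup: white porcelain cup, 72 mm across and 62 mm high, loose on the table beyond the board's free edge; a bystander. Origin under its centre
- loupe: black watchmaker's loupe, 42 mm across and 32 mm high, loose beside the thumb plate; a bystander. Origin under its centre
- teapot: amber glazed teapot with spout and white handle, about 210 mm over spout and handle and 163 mm high, loose to the left of the stand; a bystander. Origin under its centre

How it is judged:
On the way, in this order (a step that is already met when the one before it is completed fails the run):
1. the pawl is thrown clear of the teeth while the board is still up (value of joint pawl above 0.4 rad and value of joint display_board above 0.22 rad), for 0.2 s.
2. the board is pushed down flat (value of joint display_board below 0.03 rad), for 0.2 s.
At the end, for the whole second after the job is handed in: The board lies flat: within 0.03 rad (about 6 mm at its free edge), at rest, and the mortar, cup, loupe and teapot are within 20 mm of where they stood (value of joint display_board below 0.03 rad and not (velocity of joint display_board above 0.05 rad/s) and distance of each of mortar, cup, loupe, teapot from where it was at the start of the episode below 0.02 m); the robot touches nothing.
It fails at once if the board is lifted up to its top stop (over 0.95 rad) (value of joint display_board above 0.95 rad).
It fails at once if the board is slammed (faster than 2.5 rad/s) (velocity of joint display_board below -2.5 rad/s).
It fails at once if a bystander (mortar, cup, loupe or teapot) is lifted, carried or pushed by more than 20 mm (distance of any of mortar, cup, loupe, teapot from where it was at the start of the episode above 0.02 m).
It also fails if it takes over 42 s, if anything falls off the work surface, if the arm or the gripper's body presses on something with over 40 N, if the wrist force passes 120 N, or if a joint passes its speed limit or range.

## Working session

There is one attempt and no reset: what is moved stays moved. The work goes in short steps, Python scripts to look and compute and a tool call to move; the robot and the scene stay as the last step left them, time stands still between calls to the robot, and variables do not carry over. Pictures are saved under pics/ and viewed, at most 10 in all, crops included, and the job is handed in when it is done.

Besides the shell and the picture viewer there is one more tool, called as name(argument=value, ...), one argument or row to a line, values as JSON. jog_arm: Moves the arm, as the interface text tells. Shifts and turns lie within -1 to 1; 1 stands for 0.25 m of shift or 180 degrees of turn. Its arguments: {"type":"object","properties":{"increments":{"type":"array"},"force":{"type":"number"}},"required":["increments"]}

```bash
mkdir -p pics
cat > h.py <<'E'
from workcell import env, cams, ticket, spotter
import numpy as np, cv2
from scipy.spatial.transform import Rotation as R
E
python3 - <<'E'
from h import *
s=env.get_state(); print({k:np.round(v,3) for k,v in s.items()})
for c in ("scene","top"):
    im=cams.read_camera(c); cv2.imwrite(f"pics/{c}0.png",im["pixels"][:,:,::-1]); print(c,{k:v for k,v in im.items() if k!="pixels"})
    for t in ("board_hinge","board_edge","pawl_pad","stand","mortar","cup","loupe","teapot"):
        print(t,[(np.round(d["uv"],1).tolist(),round(d["conf"],2)) for d in spotter.landmark_of(t,c)][:2])
E
```

```text
{'clock': np.float64(0.0), 'joint_pos': array([ 1.109,  0.314,  0.045,  1.304, -0.   ,  1.431]), 'qvel': array([ 0.002,  0.   , -0.001, -0.   ,  0.001, -0.002]), 'tau': array([-1.0000e-03, -4.8062e+01,  2.9853e+01,  1.9000e-02, -0.0000e+00,
       -0.0000e+00]), 'tcp_pos': array([0.182, 0.545, 0.23 ]), 'orientation': array([-0.   ,  0.16 ,  0.987, -0.001]), 'wrist_force': array([-0.61 , -0.027,  0.845]), 'ft_torque': array([-0.002, -0.045,  0.011]), 'grip_force': np.float64(0.0), 'finger_gap': np.float64(0.085)}
scene {'fx': 421.0541984907595, 'fy': 421.0541984907595, 'cx': 317.1548973611778, 'cy': 200.6452766448566, 'xyz': array([ 1.11828332, -0.38122545,  0.80863941]), 'attitude': array([-0.33882774,  0.84842677,  0.37634293, -0.15405771])}
board_hinge [([271.8, 206.1], 0.85)]
board_edge [([211.0, 213.3], 0.97)]
pawl_pad [([345.2, 182.2], 0.89), ([273.7, 205.7], 0.64)]
stand [([265.5, 228.3], 0.74)]
mortar [([301.1, 304.5], 0.56), ([198.8, 317.4], 0.53)]
cup [([195.7, 316.0], 0.72)]
loupe [([351.2, 243.5], 0.49)]
teapot [([363.6, 137.9], 0.88), ([300.5, 308.8], 0.27)]
top {'fx': 445.13286213567056, 'fy': 445.13286213567056, 'cx': 324.20694910240627, 'cy': 202.76857665379242, 'xyz': array([0.44679435, 0.0682356 , 1.28793826]), 'attitude': array([ 0.04792801, -0.69854503,  0.71290133, -0.03885167])}
board_hinge [([352.1, 232.1], 0.82)]
board_edge [([424.1, 215.0], 0.67)]
pawl_pad [([301.3, 188.8], 0.62)]
stand [([364.5, 229.2], 0.66)]
mortar [([384.7, 152.9], 0.94)]
cup [([451.2, 196.4], 0.69)]
loupe [([317.3, 172.2], 0.59)]
teapot [([213.5, 264.1], 0.79)]
```

View pics/scene0.png

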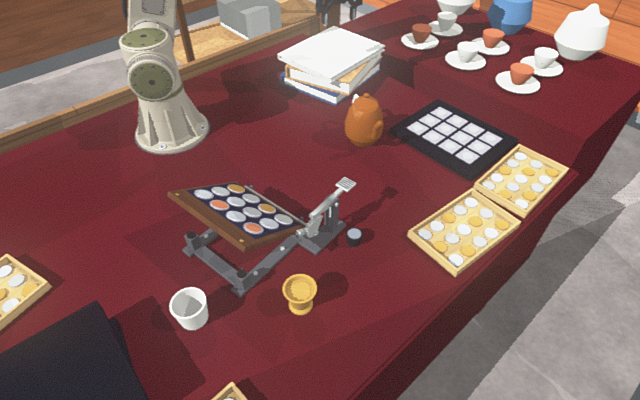

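View pics/top0.png

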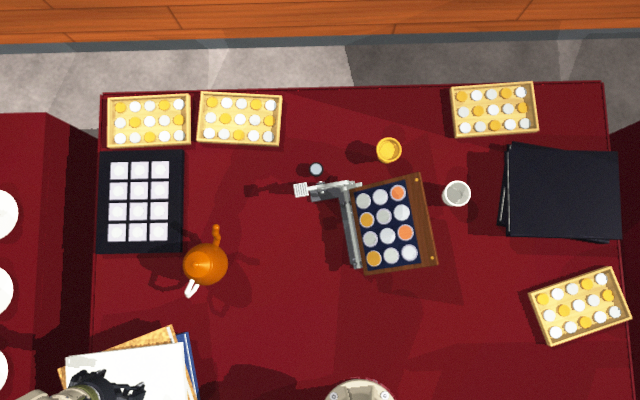

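```bash
cat >> h.py <<'E'
def cam(c):
    im=cams.read_camera(c); q=im["attitude"]
    return im, R.from_quat([q[1],q[2],q[3],q[0]]).as_matrix()
def ray(im,M,uv):
    d=M@np.array([(uv[0]-im["cx"])/im["fx"],(uv[1]-im["cy"])/im["fy"],1]); return im["xyz"],d/np.linalg.norm(d)
def proj(im,M,p):
    v=(np.asarray(p)-im["xyz"])@M; return np.array([im["cx"]+im["fx"]*v[...,0]/v[...,2],im["cy"]+im["fy"]*v[...,1]/v[...,2]]).T
E
python3 - <<'E'
from h import *
from scipy.optimize import least_squares
C={c:cam(c) for c in("scene","top")}
for c in C:
    for t,z in(("cup",0),("loupe",0),("teapot",0),("mortar",0)):
        d=spotter.landmark_of(t,c)
        if d: o,r=ray(*C[c],d[0]["uv"]); print(c,t,np.round(o+r*(z-o[2])/r[2],3))
obs=[]
for c in C:
    for t in("stand","board_hinge","board_edge","pawl_pad"):
        d=spotter.landmark_of(t,c)
        if d: obs.append((c,t,d[0]["uv"]))
def model(x):
    X,Y,th,a=x; c,s=np.cos(th),np.sin(th)
    P=dict(stand=[0,0,0],board_hinge=[.04,0,.055],pawl_pad=[.159,-.133,.12],board_edge=[.04-.205*np.cos(a)+.011*np.sin(a),0,.055+.205*np.sin(a)+.011*np.cos(a)])
    return {k:np.array([X+c*v[0]-s*v[1],Y+s*v[0]+c*v[1],v[2]]) for k,v in P.items()}
def f(x):
    m=model(x); return np.concatenate([proj(*C[c],m[t])-uv for c,t,uv in obs])
best=min((least_squares(f,[.5,0,th,.6],loss="soft_l1",f_scale=3) for th in(-2,-1,0,1,2,3)),key=lambda r:r.cost)
print(best.x,best.cost); print([(o[0],o[1]) for o in obs],np.round(best.fun,1)); print(model(best.x))
E
```

```text
scene cup [ 0.619 -0.283  0.   ]
scene loupe [0.711 0.096 0.   ]
scene teapot [0.433 0.419 0.   ]
scene mortar [ 0.747 -0.103  0.   ]
top cup [ 0.621 -0.286  0.   ]
top loupe [0.699 0.114 0.   ]
top teapot [0.43  0.405 0.   ]
top mortar [ 0.753 -0.109  0.   ]
[ 0.52477285 -0.03697639  1.74192785  0.55940439] 24.208046025510416
[('scene', 'stand'), ('scene', 'board_hinge'), ('scene', 'board_edge'), ('scene', 'pawl_pad'), ('top', 'stand'), ('top', 'board_hinge'), ('top', 'board_edge'), ('top', 'pawl_pad')] [-1.4 -0.8  3.4 -2.1 -0.9  0.6 -3.6  1.1  1.4 -1.3 -1.  -1.4 -4.2 -0.3
  0.7  0.7]
{'stand': array([ 0.52477285, -0.03697639,  0.        ]), 'board_hinge': array([0.51796095, 0.00243932, 0.055     ]), 'pawl_pad': array([0.62875279, 0.14235061, 0.12      ]), 'board_edge': array([ 0.54655639, -0.16302253,  0.17311299])}
```

The views show the raised board at top-camera pixel (400,220), its thumb plate at (301,189), the loupe at (316,170) and the teapot at (206,263). The fit agrees to a few pixels. I'll move above the thumb plate with the fingers shut.

jog_arm(
  increments=[
    [[-0.138,-0.06,0,0,0,0,255],[-0.138,-0.06,0,0,0,0,255],[-0.138,-0.06,0,0,0,0,255],[-0.138,-0.06,0,0,0,0,255],[-0.138,-0.06,0,0,0,0,255],[-0.138,-0.06,0,0,0,0,255],[-0.138,-0.06,0,0,0,0,255],[-0.138,-0.06,0,0,0,0,255],[-0.138,-0.06,0,0,0,0,255],[-0.138,-0.06,0,0,0,0,255],[-0.138,-0.06,0,0,0,0,255],[-0.138,-0.06,0,0,0,0,255],[-0.138,-0.06,0,0,0,0,255],[-0.138,-0.06,0,0,0,0,255],[-0.138,-0.06,0,0,0,0,255],[-0.138,-0.06,0,0,0,0,255],[0,0,0,0,0,0,255],[0,0,0,0,0,0,255]],
  ],
)

```text
clock: 3.6
tcp_pos: [0.6299, 0.1424, 0.2306]
orientation: [-0.001, 0.161, 0.987, 0.0]
wrist_force: [-0.9, 0.2, -0.0]
finger_gap: 0.0
grip_force: 0.0
```

Run:
```python
from h import *
s=env.get_state(); im=cams.read_camera("wrist"); cv2.imwrite("pics/w1.png",im["pixels"][:,:,::-1])
q=s["orientation"]; T=np.eye(4);T[:3,:3]=R.from_quat([q[1],q[2],q[3],q[0]]).as_matrix();T[:3,3]=s["tcp_pos"]
W=T@im["mount"]; im["xyz"]=W[:3,3]; M=W[:3,:3]
print(s["tcp_pos"],q,s["finger_gap"],s["clock"],s["wrist_force"])
for t,z in(("pawl_pad",.12),("loupe",0)):
    for d in spotter.landmark_of(t,"wrist")[:2]:
        o,r=ray(im,M,d["uv"]); p=o+r*(z-o[2])/r[2]; print(t,d["uv"],d["conf"],p,"tool delta units",T[:3,:3].T@(p-T[:3,3])/.25)
```

```text
[0.62987904 0.14242176 0.23060533] [-6.06703571e-04  1.61116366e-01  9.86935230e-01  2.02577546e-05] 2.8760857928102627e-05 3.6 [-0.94863259  0.16595975 -0.00359741]
pawl_pad [315.5, 191.5] 0.83 [0.6265739  0.14456548 0.12      ] tool delta units [0.01472846 0.00399407 0.44243875]
loupe [308.0, 227.5] 0.92 [0.70255996 0.10886173 0.        ] tool delta units [-0.31943206 -0.03467055  0.92204276]
```

View pics/w1.png

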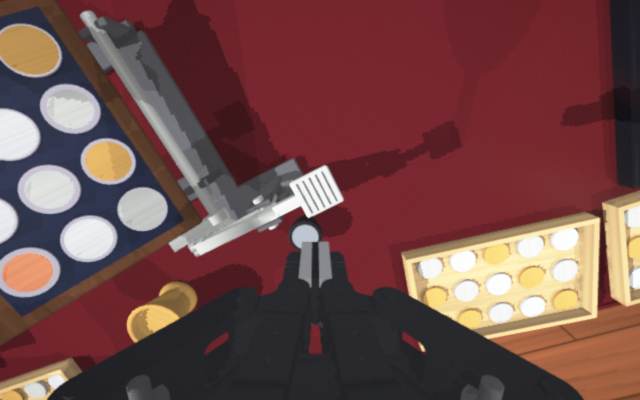

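The wrist view shows the thumb plate at (316,191), about 4 mm from where I expected it. The path down is clear, and the loupe at (306,235) stands off to the side. Pressing now.

jog_arm(
  increments=[
    [[0.01,0.003,0.08,0,0,0,255],[0.005,0,0.08,0,0,0,255],[0,0,0.08,0,0,0,255],[0,0,0.08,0,0,0,255],[0,0,0.08,0,0,0,255],[0,0,0.02,0,0,0,255],[0,0,0.02,0,0,0,255],[0,0,0.02,0,0,0,255],[0,0,0.02,0,0,0,255],[0,0,0.02,0,0,0,255],[0,0,0.02,0,0,0,255],[0,0,0.02,0,0,0,255],[0,0,0.015,0,0,0,255],[0,0,0,0,0,0,255],[0,0,0,0,0,0,255],[0,0,0,0,0,0,255]],
  ],
)

```text
clock: 5.35
tcp_pos: [0.6281, 0.1457, 0.0969]
orientation: [0.003, 0.16, 0.987, 0.001]
wrist_force: [-6.0, 0.6, 20.8]
finger_gap: 0.0
grip_force: 9.5
```

jog_arm(
  increments=[
    [[0,0,-0.05,0,0,0,255],[0,0,-0.1,0,0,0,255],[0,0,-0.15,0,0,0,255],[0,0,-0.15,0,0,0,255],[0,0,-0.15,0,0,0,255],[0,0,-0.1,0,0,0,255],[0,0,0,0,0,0,255]],
  ],
)

```text
clock: 6.05
tcp_pos: [0.6282, 0.145, 0.2721]
orientation: [0.004, 0.16, 0.987, 0.001]
wrist_force: [0.7, 0.1, 1.4]
finger_gap: 0.0
grip_force: 0.0
```

Run:
```python
from h import *
from scipy.optimize import least_squares
C={"scene":cam("scene")}
cv2.imwrite("pics/s2.png",cv2.resize(C["scene"][0]["pixels"][150:300,150:400,::-1],None,fx=3,fy=3))
s=env.get_state();print(s["tcp_pos"],s["wrist_force"])
d=spotter.landmark_of("pawl_pad","scene");print(d[0] if d else d)
X,Y,th=.52477,-.03698,1.7419
c_,s_=np.cos(th),np.sin(th)
W=lambda x,y,z:np.array([X+c_*x-s_*y,Y+s_*x+c_*y,z])
for z in(.12,.093): print("pad pred",z,proj(*C["scene"],W(.159,-.133,z)))
d=spotter.landmark_of("board_edge","scene"); print(d)
for a in(.4,.45,.5,.55,.6,.65,.7):
    p=W(.04-.205*np.cos(a)+.011*np.sin(a),0,.055+.205*np.sin(a)+.011*np.cos(a)); print(a,p,proj(*C["scene"],p))
```

```text
[0.62746097 0.14496081 0.26944902] [-0.56269687  0.27180231 -1.20108464]
{'uv': [345.4, 192.4], 'conf': 0.53}
pad pred 0.12 [345.10534899 183.32233383]
pad pred 0.093 [344.6372494  191.42996534]
[{'uv': [211.4, 216.7], 'conf': 0.68}, {'uv': [347.0, 189.8], 'conf': 0.46}]
0.4 [ 0.54937979 -0.17940334  0.14496243] [207.03020097 228.01736424]
0.45 [ 0.54857495 -0.1747455   0.15407285] [207.9137514  223.75351501]
0.5 [ 0.54769358 -0.16964479  0.16293564] [208.9958597  219.39841575]
0.55 [ 0.54673789 -0.16411398  0.17152865] [210.27469984 214.96837228]
0.6 [ 0.54571027 -0.15816687  0.1798304 ] [211.74730204 210.48045296]
0.65 [ 0.54461329 -0.15181834  0.18782013] [213.40954462 205.95236572]
0.7 [ 0.54344968 -0.14508426  0.19547789] [215.25616025 201.40232274]
```

View pics/s2.png

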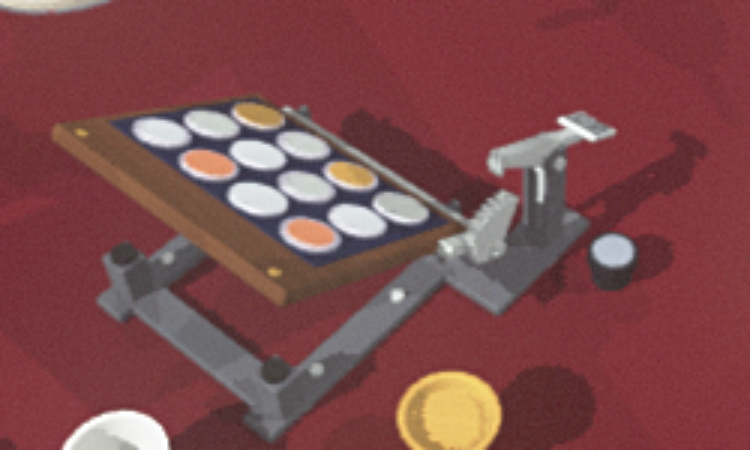

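The crop shows the pawl thrown clear (plate level, nose off the sector) and the board still up at about 0.54 rad. Next I'll move above the free edge.

jog_arm(
  increments=[
    [[-0.008,-0.128,0,0,0,0,255],[-0.008,-0.128,0,0,0,0,255],[-0.008,-0.128,0,0,0,0,255],[-0.008,-0.128,0,0,0,0,255],[-0.008,-0.128,0,0,0,0,255],[-0.008,-0.128,0,0,0,0,255],[-0.008,-0.128,0,0,0,0,255],[-0.008,-0.128,0,0,0,0,255],[-0.008,-0.128,0,0,0,0,255],[-0.012,-0.128,0,0,0,0,255],[0,0,0.08,0,0,0,255],[0,0,0.08,0,0,0,255],[0,0,0.08,0,0,0,255],[0,0,0.02,0,0,0,255],[0,0,0,0,0,0,255]],
  ],
)

```text
clock: 7.7
tcp_pos: [0.5437, -0.1645, 0.2005]
orientation: [-0.002, 0.16, 0.987, 0.001]
wrist_force: [0.5, 0.2, -0.4]
finger_gap: -0.0005
grip_force: 0.0
```

Run:
```python
from h import *
s=env.get_state(); print(s["tcp_pos"],s["wrist_force"],s["clock"])
im=cams.read_camera("wrist"); im2=cams.read_camera("scene")
cv2.imwrite("pics/e3.png",np.vstack([im["pixels"][100:400,:600],im2["pixels"][150:300,150:450].repeat(2,0).repeat(2,1)])[:,:,::-1])
```

```text
[ 0.54367045 -0.16451633  0.20045234] [ 0.54457049  0.20895255 -0.3998144 ] 7.7
```

View pics/e3.png

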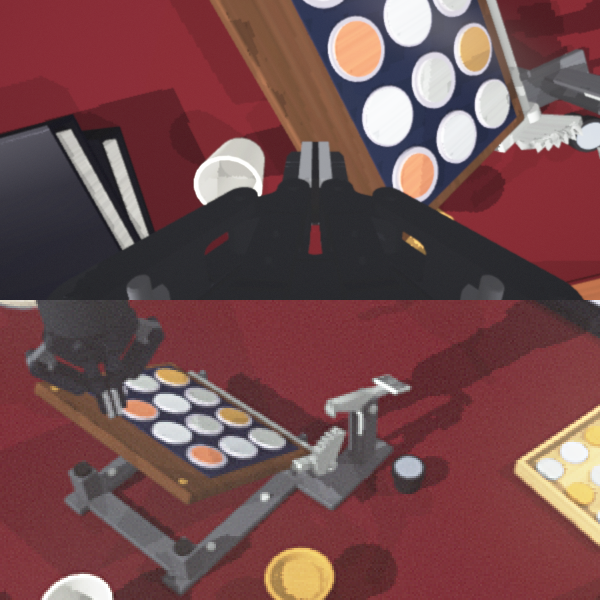

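The fingers are over the wooden border, at (315,160) in the wrist view, and the pawl is still clear. I'll push down along the arc.

jog_arm(
  increments=[
    [[0,0,0.04,0,0,0,255],[0,0,0.04,0,0,0,255],[0,0,0.04,0,0,0,255],[-0.013,-0.025,0.036,0,0,0,255],[-0.012,-0.022,0.038,0,0,0,255],[-0.01,-0.019,0.039,0,0,0,255],[-0.009,-0.016,0.041,0,0,0,255],[-0.007,-0.014,0.042,0,0,0,255],[-0.006,-0.011,0.043,0,0,0,255],[-0.004,-0.008,0.044,0,0,0,255],[-0.003,-0.005,0.044,0,0,0,255],[-0.002,-0.003,0.03,0,0,0,255],[0,0,0.03,0,0,0,255],[0,0,0.02,0,0,0,255],[0,0,0.01,0,0,0,255],[0,0,0,0,0,0,255],[0,0,0,0,0,0,255]],
  ],
)

```text
clock: 9.5
tcp_pos: [0.5505, -0.1987, 0.0679]
orientation: [-0.001, 0.16, 0.987, 0.001]
wrist_force: [-0.1, 0.2, -0.1]
finger_gap: 0.0
grip_force: 0.0
```

jog_arm(
  increments=[
    [[0,0,0.01,0,0,0,255],[0,0,0.01,0,0,0,255],[0,0,0.01,0,0,0,255],[0,0,0,0,0,0,255],[0,0,0,0,0,0,255]],
  ],
)

```text
clock: 10.0
tcp_pos: [0.5508, -0.199, 0.0636]
orientation: [0.001, 0.16, 0.987, -0.0]
wrist_force: [-6.5, 2.4, 19.8]
finger_gap: 0.0002
grip_force: 10.2
```

Run:
```python
from h import *
s=env.get_state(); print(s["tcp_pos"],s["wrist_force"],s["clock"])
im=cams.read_camera("wrist"); im2=cams.read_camera("scene")
cv2.imwrite("pics/e4.png",np.vstack([im["pixels"][100:400,:600],im2["pixels"][150:300,150:450].repeat(2,0).repeat(2,1)])[:,:,::-1])
```

```text
[ 0.55084218 -0.19902     0.06364306] [-6.50301266  2.38555256 19.75138607] 10.0
```

View pics/e4.png

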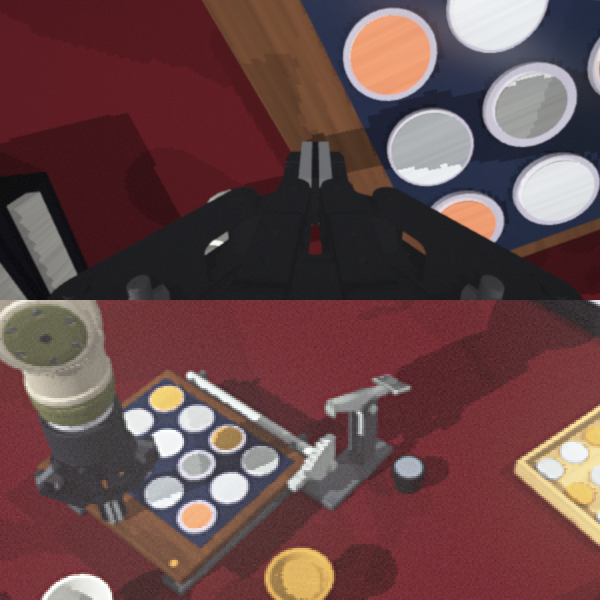

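The board now lies flat on its posts, with 20 N of contact at the expected flat height. I'll retract straight up, check and hand in.

jog_arm(
  increments=[
    [[0,0,-0.03,0,0,0,255],[0,0,-0.06,0,0,0,255],[0,0,-0.15,0,0,0,255],[0,0,-0.15,0,0,0,255],[0,0,-0.15,0,0,0,255],[0,0,-0.05,0,0,0,255],[0,0,0,0,0,0,255],[0,0,0,0,0,0,255],[0,0,0,0,0,0,255]],
  ],
)

```text
clock: 11.0
tcp_pos: [0.5499, -0.1989, 0.206]
orientation: [-0.002, 0.16, 0.987, 0.001]
wrist_force: [-0.1, -0.1, -0.5]
finger_gap: 0.0001
grip_force: 0.0
```

Run:
```python
from h import *
s=env.get_state(); print(s["tcp_pos"],s["wrist_force"],s["clock"])
im=cams.read_camera("scene")
cv2.imwrite("pics/f5.png",cv2.resize(im["pixels"][100:340,140:400,::-1],None,fx=2,fy=2))
```

```text
[ 0.54988303 -0.19888968  0.20597183] [-0.1012883  -0.14692919 -0.51733148] 11.0
```

View pics/f5.png

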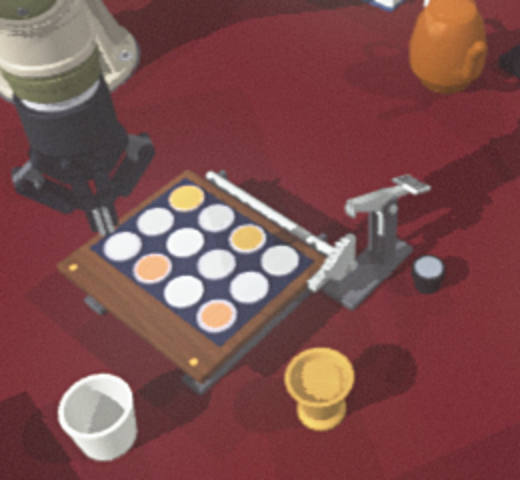

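The board is flat, the arm is clear of everything, and the bystanders are where they stood.

```bash
python3 -c "
from h import *
print(ticket.hand_in())"
```

```text
the job is handed in; nothing more can be done
None
```

I threw the pawl clear and pushed the board down flat; in the last picture the mortar, cup, loupe and teapot are where they stood, and I handed the job in at about 11 s (no verdict came back).

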